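# Tag out the press and pull its fuse carrier

### The job

The press is being locked out for service. Take the steel lockout tag out of its rack, hook it over the tag rail behind the fuse base, slide it along until it stands right up against the rail's end bracket on the fuse carrier's side (the other bay only holds a blanking plug), and let go of it. Then pinch the fuse carrier's two side catches together, draw it straight up out of its bay without forcing it, and finish while still holding it by the pinched catches, upright and at least 5 cm clear above the base; do not disturb the hung tag, the plug or the things lying about.

Things in the scene. Friction and masses are not known exactly. Their poses are not given: they have to be found in the camera images.
- fuse_base: Fixed. Steel plate (x -44..120, y +-112, top z = 8 mm) with a grey housing (x +-36, y +-108 mm, light grey top at z = 45 mm) that has two bays at (0, +65) and (0, -65) mm: one holds the fuse carrier, the other a blanking plug, which is which varies. Bay floor z = 8, mouth 43 (x) by 49 mm (y). Origin: underside, midway between the bays; x points to the tag rail behind the bays, y along it.
- rail_mid (a point): Middle of the tag rail's top edge, axes as fuse_base, 90 mm behind the bays, 120 mm above the bench. The rail is a flat steel bar on edge, 6 mm thick (x), 24 mm high, along y. Its two end brackets are the stops: inner faces at y = +-85 mm from here, 12 mm to either side in x, 10 mm higher than the rail. Nothing lies above it.
- tag: Loose, 120 g. Steel plate, white face, 40 mm wide (y), x -12..-8, z 0..84 mm, folded at the top into a hook just as wide: mouth open downward, x -8..+8, inner top at z = 80, rear lip x 8..15, down to z = 48 mm; grip fin on top. Starts upright, foot 26 mm deep in the rack's slot, leaning up to 0.06 rad. Origin: at the plate's lower edge, under mid-mouth. Against a bracket: 65 mm from rail_mid.
- tag_grip (a point): Grip point of the tag's black fin, 108 mm above the tag's lower edge, axes as the tag. The fin is 10 mm thick (x), 28 mm wide (y), z 84..124 mm.
- tag_seat (a point): Middle of the inner top face of the tag's hook; it rests on the rail's top edge when hung, the tag then leaning under 0.1 rad. Either side of the tag may face front.
- tag_rack: Fixed aluminium tag rack, 56 x 64 x 34 mm, two slots along its y; the tag stands in the one on the -x side (to the robot). Origin: underside centre.
- carrier: Fuse carrier, 240 g, 40 (x) x 46 (y) x 78 mm: black body, white fuse along x near the top, a springy grey catch on each y side. Snapped home in its bay; noses on the catches lie 3 mm under the bay's rim and hold it fast until both are pinched in. Lifts straight up, clear of the base after 37 mm. Origin: underside centre, 8 mm above the bench when home; axes as fuse_base.
- carrier_grip (a point): Point midway between the catches' ribbed pads, 65 mm above the carrier's underside. Pinch along y here, from above: pads 26 mm wide (x), 52..74 mm above the underside; outer faces about 62 mm apart at this height (66 at the top) at rest, 37 mm when pinched to the stop. Free space beside them above the base's top.
- catch_left (a joint): Catch on the carrier's +y side, rad: 0 at rest, 0.20 pinched in to its stop. Hinged near the carrier's foot, sprung outward: about 6 N at the pad to start, 11 N at the stop.
- catch_right (a joint): Catch on the carrier's -y side, the same: 0 at rest, 0.20 pinched in.
- blank: Loose grey blanking plug in the other bay: flange 50 x 56 mm with a low ridge, top 61 mm above the bench. To be left in place. Origin: underside centre, 12 mm above the bench.
- screwdriver: Loose screwdriver with orange handle, 180 mm, lying on the bench. Not to be disturbed. Origin: underside centre.
- sensor: Loose black sensor block, 20 x 30 x 15 mm, on the bench. Not to be disturbed.
- puck: Loose brass setting puck on a black pad, 34 x 52 x 20 mm, on the bench. Not to be disturbed.
Things that resemble listed ones, but are neither listed nor needed, are in the scene too. Leave any green or orange look-alike of the carrier alone.

How it is judged:
By the outcome, as a careful person would: the job done as asked, in the order asked, and still so for the second after the job is handed in, while the arm keeps its last pose, push and grip.
It also fails if it takes over 48 s, if anything falls off the work surface, if the arm or the gripper's body presses on something with over 40 N, if the wrist force passes 120 N, or if a joint passes its speed limit or range.

### The arm

A 7-joint arm with a two-finger parallel gripper is mounted at the origin on a cart in front of the work surface, level with it; the furniture and walls round the work are solid. World frame = base frame: x ahead of the robot, y to its left, z up, the work surface at z = 0. Lengths are in m, angles in degrees, forces in N, time in s.
With the tool pointing down it reaches from about 0.425 to 0.875 m from the base axis. Payload 9.9 kg.
Tool frame: the origin (TCP) lies at the very end of the fingers, on their centre line; the grasp point (between the pads) lies 19 mm behind it; z points along the fingers, y is the line along which they close (so a half turn about z gives the same grasp; the last joint's range is limited). The gripper opens to 85 mm and grips with 20 to 120 N. Pads are 22 mm wide; open, the fingers measure 114 mm over their backs; the gripper's body (76 mm by 85 mm) begins 54 mm behind the grasp point. The pads swing forward as they close: fully open they stand 13 mm farther back than shut.
Start: joints at [60.63, 32.985, 1.427, 82.34, -0.859, 64.687, -3.237], TCP at [0.281, -0.614, 0.231] pointing down, gripper open.
Joint ranges: [-157.87, 157.87], [-19.46, 123.44], [-87.15, 90], [11.01, 140.99], [-62.26, 242.26], [9.8, 113.94], [-161.44, 161.44]. Speed limits (degrees/s): [127.2, 127.2, 172.46, 172.46, 180, 180, 180].

### API

Orientations are given as [roll, pitch, yaw] about the fixed x, y, z axes, in that order (R = Rz(yaw) Ry(pitch) Rx(roll)).
In Python, from cell import sensors, imaging, job_done gives the robot as it stands.
- The arm moves only by the tool play_rows, never from a script. Its argument "steps" is a list of rows, each an object of numbers: "dx", "dy", "dz": the shift along the tool's x, y, z as a fraction of full scale; "ax", "ay", "az": the turn, a rotation vector about the tool's x, y, z as a fraction of full scale; "claw": the closure, from -1 (fully open) to 1 (shut). In form: [{"dx": .., "dy": .., "dz": .., "ax": .., "ay": .., "az": .., "claw": ..}, ...]. A call has 1 to 12 rows; each row is the pose to reach, as a shift and turn from the pose commanded when the call began, along the tool's axes at that moment; what a row does not reach only later rows make up. Full scale, the value 1, is 100 mm for a shift and 90 degrees for a turn. A row lasts 1/10 s, in which the tool goes at most 50 mm and 8.59 degrees, less where a joint would pass 70% of its speed; a pose out of reach is approached as far as the arm can. A call with a number of a shift or a turn outside -1 to 1 is refused whole. A call with a gripper value outside its range is refused whole. The fingers move at their own pace and stop on an object; the grip force is fixed at half the most. Time passes only in rows, so rows that repeat a pose let the fingers close. It gives the time, the measured TCP pose, the force, the opening and the grip force at its end, in the units of the state.
- sensors.state(): the state, without advancing time (a new reading comes with each control period).
- imaging.get_image(name): name is "scene" or "top" or "wrist"; returns the picture (400x640x3 uint8, red, green, blue); there is no depth.
- imaging.camera_info(name): a dict with "camera_matrix" (3x3 intrinsics, pixels), "rvec" (rotation vector, rad) and "tvec" (3), from world to camera coordinates, as OpenCV has them. Camera axes: x right, y down, z forward; pixel columns grow to the right and rows downward; lengths in m; the calibration is good to about 2 mm. A picture is of the moment at which its call begins: read the wrist's pose just before it. camera_info takes no time and is no camera call; for the wrist camera it gives the pose at the moment of the call.
- job_done(): hands the job in; it is judged then, once.
The state is a dict: "t": time; "joint_positions": joint angles; "joint_velocities": joint speeds; "tau": joint torques, N m; "ee_pos": TCP position; "tool_rot": TCP orientation; "wrist_force": force on the tool from outside, world axes, zero at the start; "wrist_torque": the same for the moment, N m; "width": opening from 0.0 (shut) to 1.0 (fully open); "gripper_force": force on a finger pad.
Only numpy, scipy, OpenCV 4.12 (cv2) and the standard library are available. Lean on these libraries where they do the work, as an engineer would, in place of code of your own. Each camera call takes 0.05 s, during which the arm holds its last target. There are 200 camera calls.

## Working session

There is one attempt and no reset: what is moved stays moved. The work goes in short steps, Python scripts to look and compute and a tool call to move; the robot and the scene stay as the last step left them, time stands still between calls to the robot, and variables do not carry over. Pictures are saved under pics/ and viewed, at most 10 in all, crops included, and the job is handed in when it is done.

Besides the shell and the picture viewer there is one more tool, called as name(argument=value, ...) on one line, values as JSON. play_rows: Moves the arm, as the interface text tells. Its arguments: {"type":"object","properties":{"steps":{"type":"array","items":{"type":"object","properties":{"dx":{"type":"number"},"dy":{"type":"number"},"dz":{"type":"number"},"ax":{"type":"number"},"ay":{"type":"number"},"az":{"type":"number"},"claw":{"type":"number"}}}}},"required":["steps"]}

```bash
ls; mkdir -p pics
python3 - <<'E'
from cell import sensors, imaging
import cv2
for n in("scene","top"):
    im=imaging.get_image(n); cv2.imwrite(f"pics/{n}0.png",im[:,:,::-1])
    i=imaging.camera_info(n);print(n,i)
print(sensors.state())
E
```

```text
pics
scene {'camera_matrix': array([[366.90819248,   0.        , 319.44938786],
       [  0.        , 366.90819248, 198.33011538],
       [  0.        ,   0.        ,   1.        ]]), 'rvec': array([ 0.59597559, -2.44854083,  1.42308287]), 'tvec': array([0.48820209, 0.14055827, 1.11436826])}
top {'camera_matrix': array([[489.41898828,   0.        , 324.38443225],
       [  0.        , 489.41898828, 199.20771313],
       [  0.        ,   0.        ,   1.        ]]), 'rvec': array([ 2.10327213, -2.15394989,  0.19966861]), 'tvec': array([0.17407167, 0.50844149, 1.17000742])}
{'t': 0.1, 'joint_positions': array([60.62946909, 33.02494494,  1.42480264, 82.38097539, -0.85914718,
       64.68626526, -3.23810449]), 'joint_velocities': array([-0.04992828, -0.29029454,  0.00904735, -0.04019403, -0.02759289,
       -0.06691526, -0.04599142]), 'tau': array([ 5.80376116e-03, -7.67294383e+01,  2.25798860e+00, -2.86601901e+01,
        1.59498904e-02,  8.58065381e-03, -2.00235519e-05]), 'ee_pos': array([ 0.28048866, -0.61352668,  0.23056732]), 'tool_rot': array([-1.79918558e+02,  4.95260183e-03,  2.45692768e+01]), 'wrist_force': array([-0.8717862 , -0.19436776, -0.08373493]), 'wrist_torque': array([ 0.02747123, -0.00436182,  0.00585382]), 'gripper_force': 0.0, 'width': 1.0027908321723966}
```

View pics/scene0.png

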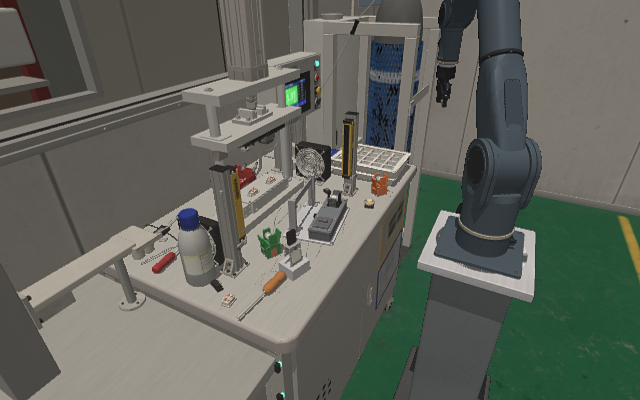

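View pics/top0.png

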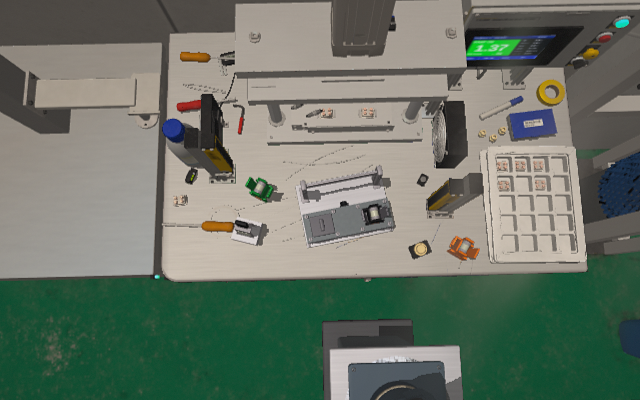

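The base sits at about (347,212) in the top view with the carrier on its right (-y) side at (375,213). The rack with the tag is at (247,232), and the rail is at (343,185). Next I'll enlarge these.

```bash
cat > h.py <<'E'
import numpy as np, cv2
from cell import sensors, imaging
def cam(n):
    i=imaging.camera_info(n); R=cv2.Rodrigues(np.array(i['rvec']))[0]; t=np.array(i['tvec']).ravel()
    return np.array(i['camera_matrix']),R,t
def ray(c,uv):
    K,R,t=c; d=R.T@np.linalg.inv(K)@np.array([uv[0],uv[1],1.]); return -R.T@t,d
def onz(c,uv,z):
    o,d=ray(c,uv); return o+d*(z-o[2])/d[2]
def tri(c1,a,c2,b):
    o1,d1=ray(c1,a);o2,d2=ray(c2,b)
    s=np.linalg.lstsq(np.c_[d1,-d2],o2-o1,rcond=None)[0]
    p,q=o1+s[0]*d1,o2+s[1]*d2; return (p+q)/2,np.linalg.norm(p-q)
def proj(c,p):
    K,R,t=c; q=K@(R@np.array(p)+t); return q[:2]/q[2]
E
python3 - <<'E'
import cv2,numpy as np
from h import *
t=cv2.imread("pics/top0.png");s=cv2.imread("pics/scene0.png")
a=cv2.resize(t[165:255,290:410],None,fx=6,fy=6,interpolation=cv2.INTER_CUBIC)
a=a[:540,:720]
b=cv2.resize(t[205:255,220:275],(320,290),interpolation=cv2.INTER_CUBIC)
cv2.imwrite("pics/c1.png",a)
c=cv2.resize(s[180:290,250:360],(600,600),interpolation=cv2.INTER_CUBIC)
cv2.imwrite("pics/c2.png",c)
cv2.imwrite("pics/c3.png",cv2.resize(t[205:255,220:280],(720,600),interpolation=cv2.INTER_CUBIC))
for n in("top","scene"):
    R=cam(n); print(n,ray(R,(320,200)))
E
```

```text
top (array([0.29291231, 0.17114851, 1.24203125]), array([ 0.17915371,  0.00140343, -0.98386221]))
scene (array([0.01062313, 1.02130709, 0.67582062]), array([ 0.40436687, -0.7676065 , -0.49728327]))
```

View pics/c1.png

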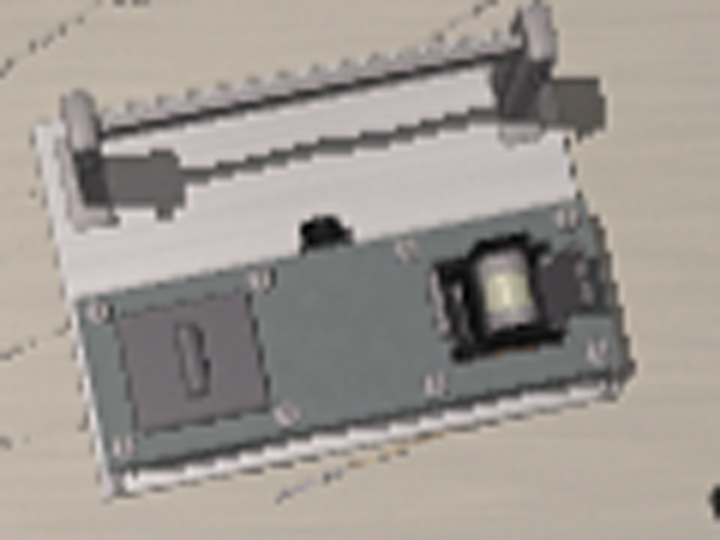

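View pics/c2.png

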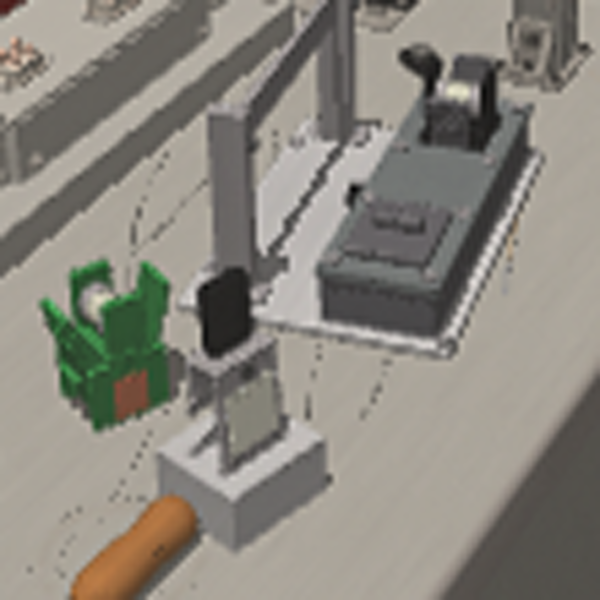

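View pics/c3.png

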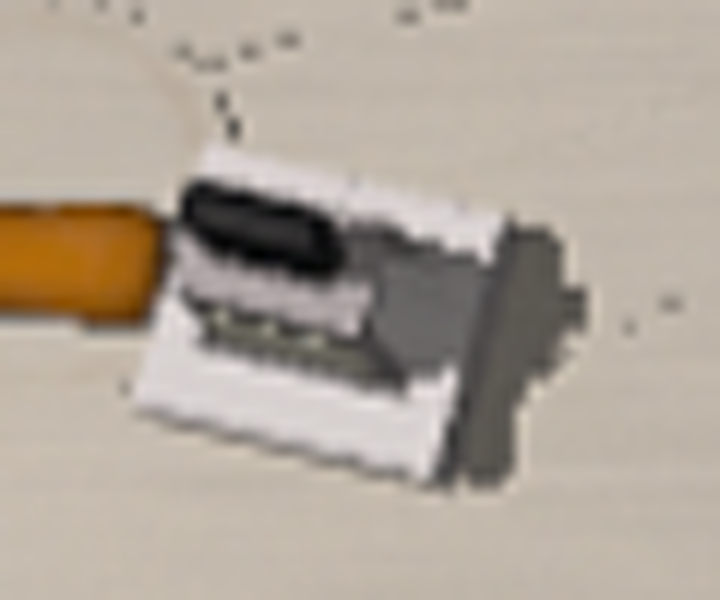

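Run:
```python
from h import *
c=cam("top")
f=lambda u,v:(290+u/6,165+v/6)
P=[onz(c,f(*p),.045) for p in((75,300),(580,200),(628,372),(110,470))]
for p in P:print(p.round(4))
print("centre",np.mean(P,0).round(4), "yaw",np.degrees(np.arctan2(-(P[0]-P[1])[0],(P[0]-P[1])[1])))
for b in((120,310),(240,290),(270,400),(135,430)): print('blank',onz(c,f(*b),.061).round(4))
g=lambda u,v:(220+u/12,205+v/12)
Q=[onz(c,g(*p),.034) for p in((210,148),(505,220),(440,480),(135,405))]
for p in Q:print('rack',p.round(4))
print(np.mean(Q,0).round(4),"yaw",np.degrees(np.arctan2(-(Q[0]-Q[1])[0],(Q[0]-Q[1])[1])))
F=[onz(c,g(*p),.124) for p in((185,185),(340,235),(330,270),(185,215))]
for p in F:print('fin',p.round(4))
cs=cam("scene"); print(proj(cs,np.mean(Q,0)))
```

```text
[0.4742 0.2169 0.045 ]
[0.5112 0.0069 0.045 ]
[ 0.439  -0.0094  0.045 ]
[0.4038 0.2038 0.045 ]
centre [0.4571 0.1046 0.045 ] yaw 9.983510998968447
blank [0.4673 0.1981 0.061 ]
blank [0.4743 0.1492 0.061 ]
blank [0.4291 0.1382 0.061 ]
blank [0.4183 0.193  0.061 ]
rack [0.4738 0.3793 0.034 ]
rack [0.4573 0.3181 0.034 ]
rack [0.4038 0.3315 0.034 ]
rack [0.4207 0.3943 0.034 ]
[0.4389 0.3558 0.034 ] yaw -15.104514029647762
fin [0.4533 0.3685 0.124 ]
fin [0.4429 0.3388 0.124 ]
fin [0.4362 0.3407 0.124 ]
fin [0.4475 0.3685 0.124 ]
[295.32436467 260.51539941]
```

```bash
python3 - <<'E'
from h import *
c=cam("top");s=cam("scene")
for n,p in(("footR a",(428,215)),("footR b",(456,216)),("L foot",(235,182)),("sensor",(422,180)),("puck",(420,250)),("orange",(463,248))):print(n,onz(c,p,0).round(3))
for a,b in(((470,180),(350,115)),((472,175),(350,113)),((205,100),(222,168))):print(tri(c,a,s,b))
E
python3 - <<'E'
import cv2
t=cv2.imread("pics/top0.png");s=cv2.imread("pics/scene0.png")
import numpy as np
a=cv2.resize(t[160:270,400:500],(400,440),interpolation=cv2.INTER_CUBIC);b=cv2.resize(s[100:210,320:420],(400,440),interpolation=cv2.INTER_CUBIC)
cv2.imwrite("pics/c4.png",np.hstack([a,b]))
E
```

```text
footR a [ 0.473 -0.103  0.   ]
footR b [ 0.469 -0.175  0.   ]
L foot [0.572 0.392 0.   ]
sensor [ 0.566 -0.093  0.   ]
puck [ 0.384 -0.077  0.   ]
orange [ 0.387 -0.187  0.   ]
(array([ 0.49606162, -0.1242094 ,  0.30162359]), np.float64(0.002492517839965816))
(array([ 0.50161732, -0.1282532 ,  0.30723245]), np.float64(0.00914972065019462))
(array([0.65558676, 0.38841525, 0.29032108]), np.float64(0.05244556009597644))
```

View pics/c4.png

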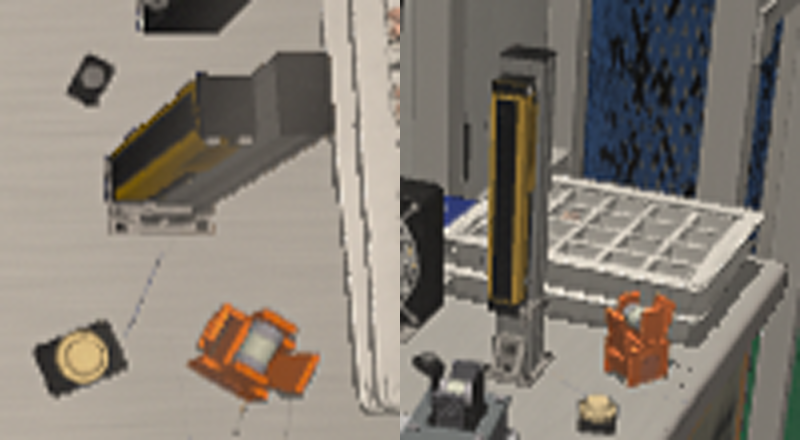

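The top view shows a light-curtain post near (0.47–0.53, -0.10…-0.17) rising to z≈0.31, the puck at (420,250) and the orange look-alike at (463,248). I'll cross above the post at z 0.40.

play_rows(steps=[{"dx":0.87,"dy":-0.7,"dz":-1,"az":-0.227},{"dx":0.87,"dy":-0.7,"dz":-1,"az":-0.227},{"dx":0.87,"dy":-0.7,"dz":-1,"az":-0.227},{"dx":0.87,"dy":-0.7,"dz":-1,"az":-0.227}])

```text
$.steps[0]: bad value
```

play_rows(steps=[{"dx":1,"dy":-0.57,"dz":-0.7},{"dx":1,"dy":-0.57,"dz":-0.7},{"dx":1,"dy":-0.57,"dz":-0.7},{"dx":1,"dy":-0.57,"dz":-0.7}])

```text
$.steps[0]: bad value
```

play_rows(steps=[{"dx":1,"dy":-0.57},{"dx":1,"dy":-0.57},{"dx":1,"dy":-0.57}])

```text
$.steps[0]: bad value
```

play_rows(steps=[{"dx":1,"dy":-0.57},{"dx":1,"dy":-0.57},{"dx":1,"dy":-0.57}])

```text
$.steps[0]: bad value
```

play_rows(steps=[{"dx":0.87,"dy":-0.7,"dz":-1,"ax":0,"ay":0,"az":-0.227,"claw":-1},{"dx":0.87,"dy":-0.7,"dz":-1,"ax":0,"ay":0,"az":-0.227,"claw":-1},{"dx":0.87,"dy":-0.7,"dz":-1,"ax":0,"ay":0,"az":-0.227,"claw":-1},{"dx":0.87,"dy":-0.7,"dz":-1,"ax":0,"ay":0,"az":-0.227,"claw":-1}])

```text
t: 0.5
ee_pos: [0.3356, -0.5108, 0.3364]
tool_rot: [179.6, -0.1, 45.5]
wrist_force: [0.4, -0.8, 0.7]
width: 1.0
gripper_force: 0.0
```

play_rows(steps=[{"dx":1,"dy":-0.57,"dz":-0.7,"ax":0,"ay":0,"az":0,"claw":-1},{"dx":1,"dy":-0.57,"dz":-0.7,"ax":0,"ay":0,"az":0,"claw":-1},{"dx":1,"dy":-0.57,"dz":-0.7,"ax":0,"ay":0,"az":0,"claw":-1}])

```text
t: 0.8
ee_pos: [0.3618, -0.4009, 0.4023]
tool_rot: [180.0, -0.0, 45.0]
wrist_force: [0.5, -0.4, 0.3]
width: 1.002
gripper_force: 0.0
```

play_rows(steps=[{"dx":1,"dy":-0.57,"dz":0,"ax":0,"ay":0,"az":0,"claw":-1},{"dx":1,"dy":-0.57,"dz":0,"ax":0,"ay":0,"az":0,"claw":-1},{"dx":1,"dy":-0.57,"dz":0,"ax":0,"ay":0,"az":0,"claw":-1}])

```text
t: 1.1
ee_pos: [0.3929, -0.2872, 0.4013]
tool_rot: [-180.0, -0.1, 45.3]
wrist_force: [0.7, 0.0, -0.5]
width: 1.0
gripper_force: 0.0
```

play_rows(steps=[{"dx":1,"dy":-0.57,"dz":0,"ax":0,"ay":0,"az":0,"claw":-1},{"dx":1,"dy":-0.57,"dz":0,"ax":0,"ay":0,"az":0,"claw":-1},{"dx":1,"dy":-0.57,"dz":0,"ax":0,"ay":0,"az":0,"claw":-1}])

```text
t: 1.4
ee_pos: [0.4229, -0.1762, 0.4011]
tool_rot: [-179.9, -0.1, 45.3]
wrist_force: [0.3, -0.9, -0.5]
width: 0.996
gripper_force: 0.0
```

play_rows(steps=[{"dx":1,"dy":-0.71,"dz":0,"ax":0,"ay":0,"az":0,"claw":-1},{"dx":1,"dy":-0.71,"dz":0,"ax":0,"ay":0,"az":0,"claw":-1},{"dx":1,"dy":-0.71,"dz":0,"ax":0,"ay":0,"az":0,"claw":-1}])

```text
t: 1.7
ee_pos: [0.4426, -0.056, 0.401]
tool_rot: [-179.9, -0.1, 45.2]
wrist_force: [0.5, -0.8, -0.6]
width: 1.001
gripper_force: 0.0
```

play_rows(steps=[{"dx":1,"dy":-1,"dz":0,"ax":0,"ay":0,"az":0,"claw":-1},{"dx":1,"dy":-1,"dz":0,"ax":0,"ay":0,"az":0,"claw":-1},{"dx":1,"dy":-1,"dz":0,"ax":0,"ay":0,"az":0,"claw":-1},{"dx":1,"dy":-1,"dz":0,"ax":0,"ay":0,"az":0,"claw":-1}])

```text
t: 2.1
ee_pos: [0.4417, 0.0869, 0.401]
tool_rot: [-179.9, -0.1, 45.4]
wrist_force: [0.6, -0.6, 0.6]
width: 0.998
gripper_force: 0.0
```

Run:
```python
from h import *
c=cam("wrist"); np.savez("w1.npz",K=c[0],R=c[1],t=c[2])
im=imaging.get_image("wrist"); cv2.imwrite("pics/w1.png",im[:,:,::-1])
print(ray(c,(320,200)),proj(c,(.457,.105,.045)),proj(c,(.439,.356,.034)),sensors.state()['ee_pos'])
```

```text
(array([0.48978469, 0.13435454, 0.54428673]), array([-0.18057518, -0.20011783, -0.96307584])) [314.68126924 141.55745148] [186.23599339  26.16306254] [0.44212428 0.08360007 0.40077958]
```

View pics/w1.png

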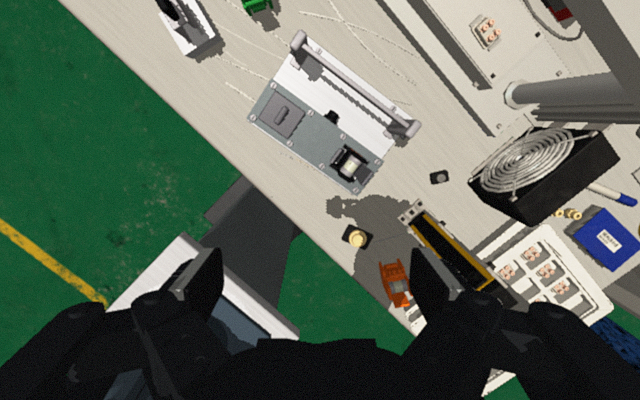

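The wrist view shows the whole base: rail from (303,45) to (410,128), carrier at (350,163), blank at (281,115). I'll zoom in to get exact corners.

Run:
```python
import cv2
t=cv2.imread("pics/w1.png")
cv2.imwrite("pics/c5.png",cv2.resize(t[25:200,240:430],(760,700),interpolation=cv2.INTER_CUBIC)[:600])
```

```text
(no output)
```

View pics/c5.png

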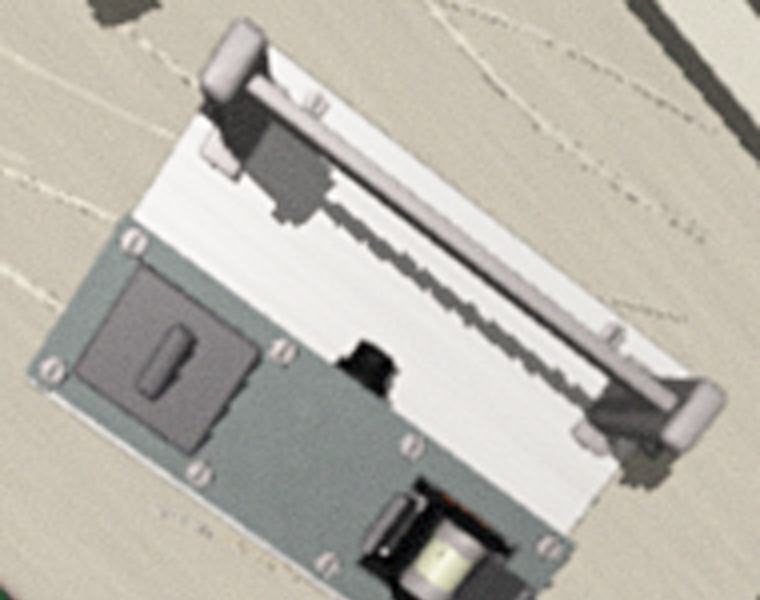

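```bash
cat > m.py <<'E'
from h import *
d=np.load("w1.npz"); c=(d['K'],d['R'],d['t'])
f=lambda u,v:(240+u/4,25+v/4)
L,Rr=onz(c,f(234,58),.13),onz(c,f(692,416),.13)
l,r=onz(c,f(258,85),.12),onz(c,f(670,400),.12)
for a,b in((L,Rr),(l,r)):
    v=a-b; print(a.round(4),b.round(4),((a+b)/2).round(4),np.linalg.norm(v),"yaw",np.degrees(np.arctan2(-v[0],v[1])))
H=[onz(c,f(*p),.045) for p in((122,220),(32,380),(575,545))]
print(np.array(H).round(4)); v=H[0]-H[2];print("yaw",np.degrees(np.arctan2(-v[0],v[1])),"centre",((H[1]+H[2])/2).round(4),np.linalg.norm(v),np.linalg.norm(H[0]-H[1]))
print("blank c",onz(c,f(168,358),.061).round(4))
# top camera
ct=cam("top");g=lambda u,v:(290+u/6,165+v/6)
print("top rail ends",onz(ct,g(105,128),.12).round(4),onz(ct,g(522,45),.12).round(4))
E
python3 m.py
```

```text
[0.5339 0.2102 0.13  ] [0.5647 0.0323 0.13  ] [0.5493 0.1213 0.13  ] 0.18058762804444675 yaw 9.82439029458669
[0.5348 0.2015 0.12  ] [0.5646 0.0389 0.12  ] [0.5497 0.1202 0.12  ] 0.16529656560991493 yaw 10.383468389335437
[[0.4736 0.2164 0.045 ]
 [0.4064 0.2009 0.045 ]
 [0.5142 0.0052 0.045 ]]
yaw 10.860421034073843 centre [0.4603 0.103  0.045 ] 0.21502094403517066 0.06901568000976206
blank c [0.4512 0.1685 0.061 ]
top rail ends [0.5304 0.2013 0.12  ] [0.5599 0.0371 0.12  ]
```

play_rows(steps=[{"dx":1,"dy":-1,"dz":0,"ax":0,"ay":0,"az":0,"claw":-1},{"dx":1,"dy":-1,"dz":0,"ax":0,"ay":0,"az":0,"claw":-1},{"dx":1,"dy":-1,"dz":0,"ax":0,"ay":0,"az":0,"claw":-1},{"dx":1,"dy":-1,"dz":0,"ax":0,"ay":0,"az":0,"claw":-1}])

```text
t: 2.55
ee_pos: [0.4417, 0.2269, 0.4006]
tool_rot: [-179.8, -0.0, 45.3]
wrist_force: [0.3, -0.6, 0.1]
width: 1.0
gripper_force: 0.0
```

play_rows(steps=[{"dx":0.92,"dy":-0.92,"dz":1,"ax":0,"ay":0,"az":-0.333,"claw":-1},{"dx":0.92,"dy":-0.92,"dz":1,"ax":0,"ay":0,"az":-0.333,"claw":-1},{"dx":0.92,"dy":-0.92,"dz":1,"ax":0,"ay":0,"az":-0.333,"claw":-1},{"dx":0.92,"dy":-0.92,"dz":1,"ax":0,"ay":0,"az":-0.333,"claw":-1},{"dx":0.92,"dy":-0.92,"dz":1,"ax":0,"ay":0,"az":-0.333,"claw":-1},{"dx":0.92,"dy":-0.92,"dz":1,"ax":0,"ay":0,"az":-0.333,"claw":-1}])

```text
t: 3.15
ee_pos: [0.4436, 0.351, 0.3011]
tool_rot: [180.0, 0.1, 74.7]
wrist_force: [0.3, -0.0, 0.4]
width: 1.001
gripper_force: 0.0
```

Run:
```python
from h import *
c=cam("wrist"); np.savez("w2.npz",K=c[0],R=c[1],t=c[2])
im=imaging.get_image("wrist"); cv2.imwrite("pics/w2.png",im[:,:,::-1])
p=proj(c,(.439,.356,.05)).astype(int); s=sensors.state();print(p,s['ee_pos'],s['tool_rot'])
u,v=max(p[0]-75,0),max(p[1]-75,0); print(u,v)
cv2.imwrite("pics/c6.png",cv2.resize(im[v:v+150,u:u+150,::-1],(600,600),interpolation=cv2.INTER_CUBIC))
```

```text
[310 163] [0.44369356 0.3510123  0.30178753] [1.79939493e+02 2.68665970e-02 7.46812369e+01]
235 88
```

View pics/c6.png

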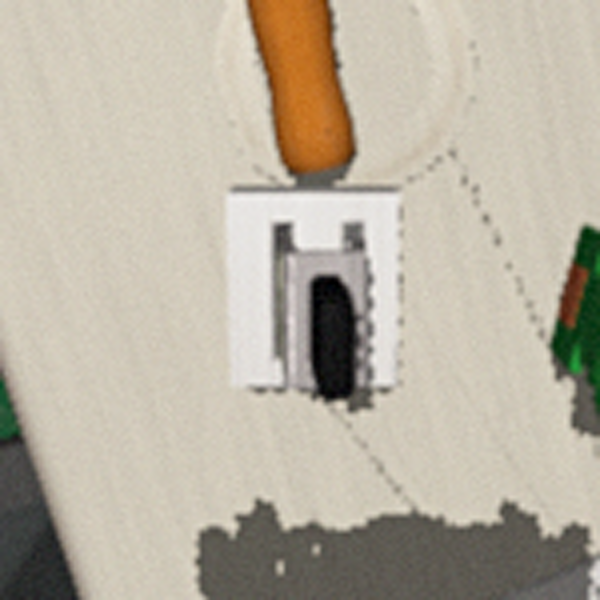

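The crop shows the rack square to the tool, the tag's grey hook at (326,320), the black fin at (333,340), and the screwdriver handle close by at (315,120).

Run:
```python
from h import *
d=np.load("w2.npz"); c=(d['K'],d['R'],d['t']); f=lambda u,v:(235+u/4,88+v/4)
im=cv2.imread("pics/w2.png"); m=(im.max(2)<50)[88:190,300:330]
n,lab,st,ce=cv2.connectedComponentsWithStats(m.astype(np.uint8)); print(st[1:],ce[1:]+[300,88])
R=[onz(c,f(*p),.034) for p in((230,189),(401,189),(397,387),(233,388))]
print(np.array(R).round(4)); rc=np.mean(R,0); v=(R[0]+R[1]-R[2]-R[3]); print("rack",rc.round(4),np.degrees(np.arctan2(-v[0],v[1])))
th=np.radians(-15);ex=np.array([np.cos(th),np.sin(th),0]);ey=np.array([-np.sin(th),np.cos(th),0])
for n,p,z in(("fin top",(333,344),.132),("fin l",(311,344),.132),("fin r",(355,344),.132),("fin far",(335,402),.132),("hook l",(287,300),.092),("hook r",(367,300),.092),("hook near",(326,250),.092),("slot l",(283,230),.034),("slot r",(354,230),.034),("plate foot",(280,360),.034)):
    q=onz(c,f(*p),z);print(n,q.round(4),"in rack mm",(1e3*(q-rc)@ex).round(1),(1e3*(q-rc)@ey).round(1))
```

```text
[[ 13  69  11  31 289]] [[317.67128028 171.90657439]]
[[0.4252 0.3956 0.034 ]
 [0.4784 0.3812 0.034 ]
 [0.461  0.3181 0.034 ]
 [0.4077 0.3323 0.034 ]]
rack [0.4431 0.3568 0.034 ] -15.462299200794687
fin top [0.4484 0.3566 0.132 ] in rack mm 5.1 1.2
fin l [0.443  0.3581 0.132 ] in rack mm -0.4 1.2
fin r [0.4537 0.3551 0.132 ] in rack mm 10.7 1.1
fin far [0.4449 0.3419 0.132 ] in rack mm 5.6 -14.0
hook l [0.4373 0.3646 0.092 ] in rack mm -7.6 6.1
hook r [0.4592 0.3587 0.092 ] in rack mm 15.1 6.0
hook near [0.4517 0.3753 0.092 ] in rack mm 3.5 20.1
slot l [0.4382 0.3786 0.034 ] in rack mm -10.4 19.7
slot r [0.4605 0.3725 0.034 ] in rack mm 12.7 19.7
plate foot [0.4255 0.3373 0.034 ] in rack mm -11.9 -23.3
```

play_rows(steps=[{"dx":0.058,"dy":0.065,"dz":1,"ax":0.032,"ay":0,"az":0,"claw":-1},{"dx":0.058,"dy":0.065,"dz":1,"ax":0.032,"ay":0,"az":0,"claw":-1},{"dx":0.058,"dy":0.065,"dz":1,"ax":0.032,"ay":0,"az":0,"claw":-1},{"dx":0.058,"dy":0.065,"dz":1,"ax":0.032,"ay":0,"az":0,"claw":-1}])

```text
t: 3.6
ee_pos: [0.4507, 0.356, 0.2027]
tool_rot: [-177.1, 0.0, 74.8]
wrist_force: [-0.7, 1.0, 0.9]
width: 1.0
gripper_force: 0.0
```

play_rows(steps=[{"dx":0,"dy":0,"dz":0.5,"ax":0,"ay":0,"az":0,"claw":-1},{"dx":0,"dy":0,"dz":0.75,"ax":0,"ay":0,"az":0,"claw":-1},{"dx":0,"dy":0,"dz":1,"ax":0,"ay":0,"az":0,"claw":-1},{"dx":0,"dy":0,"dz":1,"ax":0,"ay":0,"az":0,"claw":-1},{"dx":0,"dy":0,"dz":1,"ax":0,"ay":0,"az":0,"claw":-1}])

```text
t: 4.1
ee_pos: [0.4464, 0.3592, 0.1043]
tool_rot: [-177.2, -0.2, 74.9]
wrist_force: [0.5, 0.3, 1.1]
width: 1.001
gripper_force: 0.0
```

play_rows(steps=[{"dx":-0.025,"dy":0,"dz":0.03,"ax":0,"ay":0,"az":0,"claw":-1},{"dx":-0.025,"dy":0,"dz":0.03,"ax":0,"ay":0,"az":0,"claw":1},{"dx":-0.025,"dy":0,"dz":0.03,"ax":0,"ay":0,"az":0,"claw":1},{"dx":-0.025,"dy":0,"dz":0.03,"ax":0,"ay":0,"az":0,"claw":1},{"dx":-0.025,"dy":0,"dz":0.03,"ax":0,"ay":0,"az":0,"claw":1},{"dx":-0.025,"dy":0,"dz":0.03,"ax":0,"ay":0,"az":0,"claw":1},{"dx":-0.025,"dy":0,"dz":0.03,"ax":0,"ay":0,"az":0,"claw":1},{"dx":-0.025,"dy":0,"dz":0.03,"ax":0,"ay":0,"az":0,"claw":1},{"dx":-0.025,"dy":0,"dz":0.03,"ax":0,"ay":0,"az":0,"claw":1},{"dx":-0.025,"dy":0,"dz":0.03,"ax":0,"ay":0,"az":0,"claw":1}])

```text
t: 5.1
ee_pos: [0.4446, 0.3558, 0.0985]
tool_rot: [-177.1, -0.0, 75.0]
wrist_force: [-0.1, -0.6, 3.6]
width: 0.105
gripper_force: 58.6
```

play_rows(steps=[{"dx":0,"dy":0,"dz":-0.1,"ax":0,"ay":0,"az":0,"claw":1},{"dx":0,"dy":0,"dz":-0.2,"ax":0,"ay":0,"az":0,"claw":1},{"dx":0,"dy":0,"dz":-0.35,"ax":0,"ay":0,"az":0,"claw":1},{"dx":0,"dy":0,"dz":-0.6,"ax":0,"ay":0,"az":0,"claw":1},{"dx":0,"dy":0,"dz":-1,"ax":0,"ay":0,"az":0,"claw":1},{"dx":0,"dy":0,"dz":-1,"ax":0,"ay":0,"az":0,"claw":1},{"dx":0,"dy":0,"dz":-1,"ax":0,"ay":0,"az":0,"claw":1}])

```text
t: 5.8
ee_pos: [0.4497, 0.3547, 0.1997]
tool_rot: [-177.2, -0.1, 75.0]
wrist_force: [0.3, -0.2, -1.9]
width: 0.107
gripper_force: 58.7
```

Run:
```python
from h import *
im=imaging.get_image("scene"); cv2.imwrite("pics/s1.png",im[:,:,::-1])
im=imaging.get_image("top"); cv2.imwrite("pics/t1.png",im[:,:,::-1])
s=sensors.state();print(s['ee_pos'],s['tool_rot'],s['wrist_force'],s['joint_positions'].round(0))
```

```text
[0.44909781 0.35384047 0.19785774] [-1.77096509e+02  5.75461902e-02  7.49655623e+01] [-0.3674112  -0.28247995 -1.54303276] [-16.  31. -39.  98.  19.  59. -76.]
```

play_rows(steps=[{"dx":-0.3,"dy":0.15,"dz":-0.3,"ax":-0.011,"ay":-0.002,"az":-0.09,"claw":1},{"dx":-0.6,"dy":0.3,"dz":-0.5,"ax":-0.022,"ay":-0.005,"az":-0.18,"claw":1},{"dx":-0.82,"dy":0.43,"dz":-0.5,"ax":-0.032,"ay":-0.007,"az":-0.27,"claw":1},{"dx":-0.82,"dy":0.43,"dz":-0.5,"ax":-0.032,"ay":-0.007,"az":-0.281,"claw":1},{"dx":-0.82,"dy":0.43,"dz":-0.5,"ax":-0.032,"ay":-0.007,"az":-0.281,"claw":1}])

```text
t: 6.4
ee_pos: [0.4718, 0.2627, 0.2453]
tool_rot: [-179.9, 0.0, 100.1]
wrist_force: [-0.6, 0.1, -1.0]
width: 0.109
gripper_force: 58.8
```

play_rows(steps=[{"dx":-0.25,"dy":0.07,"dz":0,"ax":0,"ay":0,"az":0,"claw":1},{"dx":-0.6,"dy":0.17,"dz":0,"ax":0,"ay":0,"az":0,"claw":1},{"dx":-0.935,"dy":0.26,"dz":0,"ax":0,"ay":0,"az":0,"claw":1},{"dx":-0.935,"dy":0.26,"dz":0,"ax":0,"ay":0,"az":0,"claw":1}])

```text
t: 6.8
ee_pos: [0.516, 0.172, 0.2447]
tool_rot: [-179.9, 0.1, 99.8]
wrist_force: [1.1, -0.0, -1.6]
width: 0.11
gripper_force: 58.8
```

play_rows(steps=[{"dx":-0.35,"dy":0.1,"dz":0,"ax":0,"ay":0,"az":0,"claw":1},{"dx":-0.7,"dy":0.2,"dz":0,"ax":0,"ay":0,"az":0,"claw":1},{"dx":-0.935,"dy":0.26,"dz":0,"ax":0,"ay":0,"az":0,"claw":1},{"dx":-0.935,"dy":0.26,"dz":0,"ax":0,"ay":0,"az":0,"claw":1},{"dx":-0.935,"dy":0.26,"dz":0,"ax":0,"ay":0,"az":0,"claw":1}])

```text
t: 7.3
ee_pos: [0.5562, 0.0899, 0.2455]
tool_rot: [-180.0, -0.1, 100.2]
wrist_force: [-0.1, 0.5, -1.8]
width: 0.106
gripper_force: 58.8
```

Run:
```python
from h import *
c=cam("wrist"); np.savez("w3.npz",K=c[0],R=c[1],t=c[2])
for n in("wrist","top","scene"):
    im=imaging.get_image(n); cv2.imwrite(f"pics/{n}3.png",im[:,:,::-1])
s=sensors.state();print(s['ee_pos'],s['tool_rot'],s['wrist_force'],s['joint_positions'].round(0))
print([proj(c,p).round() for p in ((.548,.12,.12),(.5334,.2036,.13),(.5632,.0364,.13),(.5534,.0905,.12))])
```

```text
[0.55592781 0.09068299 0.24606202] [ 1.79970699e+02 -4.77760228e-02  1.00389411e+02] [-0.42480211  0.14350786 -1.4296747 ] [ 16.  28. -46.  97.  21.  64. -25.]
[array([312., 156.]), array([313.,  45.]), array([312., 252.]), array([312., 190.])]
```

Run:
```python
from h import *
d=np.load("w3.npz"); c=(d['K'],d['R'],d['t']); im=cv2.imread("pics/wrist3.png")
g=im.max(2)
for r in(40,45,60,75,90,105,120,150,180): print(r,g[r,290:345:1].tolist())
```

```text
40 [174, 173, 170, 175, 143, 74, 62, 52, 56, 78, 110, 118, 126, 129, 133, 129, 130, 131, 125, 131, 128, 121, 119, 129, 128, 129, 130, 127, 133, 134, 139, 138, 140, 141, 140, 147, 145, 131, 107, 83, 117, 152, 160, 159, 163, 160, 168, 165, 163, 163, 162, 166, 171, 171, 173]
45 [226, 228, 225, 228, 196, 105, 54, 41, 58, 78, 72, 49, 46, 51, 49, 45, 45, 55, 49, 52, 51, 51, 51, 57, 56, 56, 52, 46, 47, 53, 43, 46, 49, 49, 46, 48, 43, 45, 94, 195, 239, 232, 230, 234, 232, 229, 231, 229, 230, 235, 220, 169, 148, 170, 171]
60 [227, 225, 222, 223, 224, 228, 217, 167, 164, 191, 191, 195, 203, 157, 56, 46, 47, 54, 51, 39, 67, 128, 174, 194, 191, 201, 192, 140, 68, 47, 52, 45, 55, 44, 44, 62, 149, 203, 200, 197, 202, 185, 158, 200, 235, 231, 226, 228, 228, 233, 209, 154, 153, 172, 171]
75 [223, 224, 217, 214, 222, 223, 225, 226, 226, 234, 206, 144, 93, 91, 100, 106, 101, 99, 96, 101, 97, 126, 167, 184, 192, 199, 187, 130, 83, 94, 98, 100, 99, 172, 233, 230, 224, 226, 227, 216, 194, 165, 130, 124, 130, 122, 127, 153, 191, 213, 193, 161, 170, 174, 170]
90 [220, 219, 214, 214, 211, 201, 183, 184, 156
[... 620 characters left out ...]
5, 189, 173, 127, 169, 214, 217, 215, 206, 211, 211, 216, 211, 216, 218, 212, 216, 217, 215, 218, 218, 214, 215, 216, 211, 181, 155, 167, 173, 169, 171]
150 [201, 200, 207, 196, 198, 200, 202, 201, 199, 209, 210, 204, 207, 202, 202, 206, 209, 169, 95, 89, 90, 111, 155, 174, 176, 181, 159, 149, 186, 210, 213, 203, 204, 205, 206, 206, 208, 209, 213, 209, 207, 207, 209, 209, 212, 213, 212, 210, 195, 170, 164, 175, 173, 176, 178]
180 [201, 194, 196, 197, 195, 203, 197, 196, 198, 174, 92, 68, 71, 66, 64, 113, 141, 97, 85, 85, 81, 107, 152, 169, 167, 169, 150, 138, 183, 208, 204, 199, 200, 197, 196, 195, 204, 198, 207, 205, 202, 205, 207, 203, 203, 209, 207, 194, 151, 144, 175, 174, 175, 171, 168]
```

Run:
```python
from h import *
d=np.load("w3.npz"); c=(d['K'],d['R'],d['t']); im=cv2.imread("pics/wrist3.png"); g=im.max(2)
p=np.array([.5559,.0907,.246]); th=np.radians(10.35); ex=np.array([np.cos(th),np.sin(th),0]); ey=np.array([-ex[1],ex[0],0])
for r in(75,105,150,180):
    q=onz(c,(314.,r),.12); print(r,q.round(4),"rail-tcp along ex mm",1e3*(q-p)@ex, "ey",1e3*(q-p)@ey)
print("tcp col",proj(c,p),proj(c,p+[0,0,.019]),proj(c,p+[0,0,.026]))
for r in range(200,330,10): print(r,g[r,270:365:3].tolist())
```

```text
75 [0.538  0.1842 0.12  ] rail-tcp along ex mm -0.8501672356643688 ey 95.15171398875152
105 [0.5421 0.1614 0.12  ] rail-tcp along ex mm -0.905881530118771 ey 72.0493638045129
150 [0.5486 0.1251 0.12  ] rail-tcp along ex mm -0.9947688549723273 ey 35.191567689171286
180 [0.5532 0.0994 0.12  ] rail-tcp along ex mm -1.0578948278716116 ey 9.015909432675446
tcp col [314.46003277 250.60963783] [314.2285003  269.08433511] [314.12677588 277.20124307]
200 [147, 201, 194, 195, 202, 197, 189, 195, 175, 75, 69, 50, 180, 89, 148, 159, 127, 196, 194, 204, 77, 72, 77, 120, 171, 173, 173, 171, 169, 170, 176, 170]
210 [110, 204, 189, 199, 201, 198, 189, 198, 122, 164, 150, 151, 149, 152, 148, 152, 156, 158, 159, 157, 149, 151, 155, 133, 169, 155, 173, 174, 174, 177, 171, 169]
220 [31, 205, 198, 178, 204, 201, 194, 85, 125, 175, 145, 147, 158, 160, 160, 162, 164, 162, 162, 155, 149, 158, 151, 129, 167, 173, 178, 171, 176, 170, 167, 172]
230 [75, 81, 116, 79, 77, 67, 69, 65, 133, 158, 151, 148, 69, 14, 12, 2, 10, 16, 5, 151, 150, 151, 155, 78, 79, 70, 77, 175, 171, 171, 167, 170]
240 [80, 76, 79, 74, 88
[... 459 characters left out ...]
6, 10, 28, 107, 116, 75, 53, 26, 15, 16, 20, 14, 16, 183]
280 [11, 16, 22, 24, 12, 6, 14, 15, 15, 16, 12, 8, 11, 13, 6, 13, 3, 3, 14, 11, 15, 19, 17, 13, 14, 12, 25, 25, 34, 26, 8, 22]
290 [9, 12, 13, 10, 15, 15, 20, 15, 15, 15, 14, 15, 11, 15, 17, 12, 10, 10, 10, 5, 12, 3, 19, 10, 15, 15, 6, 10, 6, 11, 8, 10]
300 [12, 8, 15, 0, 19, 7, 14, 11, 18, 14, 15, 9, 0, 6, 16, 11, 12, 9, 7, 6, 14, 21, 18, 11, 3, 21, 17, 15, 20, 15, 16, 5]
310 [18, 17, 15, 23, 26, 11, 11, 14, 12, 16, 15, 17, 50, 8, 11, 13, 9, 16, 8, 54, 12, 13, 9, 7, 19, 11, 17, 12, 13, 22, 16, 18]
320 [10, 11, 22, 15, 12, 15, 19, 15, 11, 10, 53, 53, 81, 80, 141, 175, 174, 168, 177, 169, 104, 63, 14, 13, 16, 18, 21, 19, 10, 16, 16, 2]
```

play_rows(steps=[{"dx":0,"dy":-0.01,"dz":0.2,"ax":0,"ay":0,"az":0,"claw":1},{"dx":0,"dy":-0.01,"dz":0.5,"ax":0,"ay":0,"az":0,"claw":1},{"dx":0,"dy":-0.01,"dz":0.7,"ax":0,"ay":0,"az":0,"claw":1},{"dx":0,"dy":-0.01,"dz":0.8,"ax":0,"ay":0,"az":0,"claw":1},{"dx":0,"dy":-0.01,"dz":0.9,"ax":0,"ay":0,"az":0,"claw":1},{"dx":0,"dy":-0.01,"dz":1,"ax":0,"ay":0,"az":0,"claw":1},{"dx":0,"dy":-0.01,"dz":1,"ax":0,"ay":0,"az":0,"claw":1}])

```text
t: 8.15
ee_pos: [0.5553, 0.0886, 0.1454]
tool_rot: [-180.0, 0.0, 100.3]
wrist_force: [-0.9, 1.5, -1.5]
width: 0.107
gripper_force: 58.7
```

play_rows(steps=[{"dx":0,"dy":0,"dz":0.05,"ax":0,"ay":0,"az":0,"claw":1},{"dx":0,"dy":0,"dz":0.1,"ax":0,"ay":0,"az":0,"claw":1},{"dx":0,"dy":0,"dz":0.12,"ax":0,"ay":0,"az":0,"claw":1},{"dx":0,"dy":0,"dz":0.13,"ax":0,"ay":0,"az":0,"claw":1},{"dx":0,"dy":0,"dz":0.13,"ax":0,"ay":0,"az":0,"claw":1}])

```text
t: 8.65
ee_pos: [0.5557, 0.0884, 0.1331]
tool_rot: [180.0, 0.0, 100.3]
wrist_force: [-0.2, 0.5, -1.0]
width: 0.11
gripper_force: 58.7
```

play_rows(steps=[{"dx":-0.1,"dy":0,"dz":0.01,"ax":0,"ay":0,"az":0,"claw":1},{"dx":-0.2,"dy":0,"dz":0.01,"ax":0,"ay":0,"az":0,"claw":1},{"dx":-0.26,"dy":0,"dz":0.01,"ax":0,"ay":0,"az":0,"claw":1},{"dx":-0.29,"dy":0,"dz":0.01,"ax":0,"ay":0,"az":0,"claw":1},{"dx":-0.29,"dy":0,"dz":0.01,"ax":0,"ay":0,"az":0,"claw":1},{"dx":-0.29,"dy":0,"dz":0.01,"ax":0,"ay":0,"az":0,"claw":1}])

```text
t: 9.25
ee_pos: [0.5608, 0.0601, 0.1322]
tool_rot: [179.9, -0.0, 100.3]
wrist_force: [0.2, 0.4, -1.2]
width: 0.103
gripper_force: 58.7
```

play_rows(steps=[{"dx":-0.01,"dy":0,"dz":0,"ax":0,"ay":0,"az":0,"claw":1},{"dx":-0.02,"dy":0,"dz":0,"ax":0,"ay":0,"az":0,"claw":1},{"dx":-0.02,"dy":0,"dz":0,"ax":0,"ay":0,"az":0,"claw":1}])

```text
t: 9.55
ee_pos: [0.5612, 0.058, 0.1321]
tool_rot: [180.0, 0.0, 100.3]
wrist_force: [-0.2, 0.3, -0.9]
width: 0.111
gripper_force: 58.7
```

play_rows(steps=[{"dx":-0.01,"dy":0,"dz":0,"ax":0,"ay":0,"az":0,"claw":1},{"dx":-0.01,"dy":0,"dz":0,"ax":0,"ay":0,"az":0,"claw":1}])

```text
t: 9.75
ee_pos: [0.5614, 0.0571, 0.1322]
tool_rot: [179.9, -0.0, 100.3]
wrist_force: [-0.8, 0.1, -1.6]
width: 0.111
gripper_force: 58.9
```

Not touching yet; stepping on by 1 mm.

play_rows(steps=[{"dx":-0.01,"dy":0,"dz":0,"ax":0,"ay":0,"az":0,"claw":1},{"dx":-0.01,"dy":0,"dz":0,"ax":0,"ay":0,"az":0,"claw":1}])

```text
t: 9.95
ee_pos: [0.5614, 0.057, 0.1322]
tool_rot: [179.9, -0.1, 100.3]
wrist_force: [-2.1, 5.0, -0.4]
width: 0.103
gripper_force: 58.9
```

play_rows(steps=[{"dx":-0.01,"dy":0,"dz":0,"ax":0,"ay":0,"az":0,"claw":1},{"dx":-0.01,"dy":0,"dz":0,"ax":0,"ay":0,"az":0,"claw":1}])

```text
t: 10.15
ee_pos: [0.5614, 0.0569, 0.1323]
tool_rot: [179.9, -0.1, 100.3]
wrist_force: [-1.9, 7.3, -1.7]
width: 0.108
gripper_force: 58.8
```

play_rows(steps=[{"dx":-0.01,"dy":0,"dz":0,"ax":0,"ay":0,"az":0,"claw":1},{"dx":-0.01,"dy":0,"dz":0,"ax":0,"ay":0,"az":0,"claw":1}])

```text
t: 10.35
ee_pos: [0.5614, 0.0568, 0.1323]
tool_rot: [179.9, -0.2, 100.4]
wrist_force: [-3.1, 9.5, -1.6]
width: 0.11
gripper_force: 58.8
```

play_rows(steps=[{"dx":0.015,"dy":0,"dz":0.015,"ax":0,"ay":0,"az":0,"claw":1},{"dx":0.015,"dy":0,"dz":0.025,"ax":0,"ay":0,"az":0,"claw":1},{"dx":0.015,"dy":0,"dz":0.025,"ax":0,"ay":0,"az":0,"claw":1}])

```text
t: 10.65
ee_pos: [0.5617, 0.0571, 0.1311]
tool_rot: [179.9, -0.0, 100.3]
wrist_force: [-5.7, 4.2, 14.4]
width: 0.111
gripper_force: 61.1
```

play_rows(steps=[{"dx":0,"dy":0,"dz":0.01,"ax":0,"ay":0,"az":0,"claw":1},{"dx":0,"dy":0,"dz":0.01,"ax":0,"ay":0,"az":0,"claw":1}])

```text
t: 10.85
ee_pos: [0.5617, 0.0571, 0.131]
tool_rot: [179.8, -0.0, 100.3]
wrist_force: [-9.3, 3.7, 24.9]
width: 0.104
gripper_force: 62.9
```

play_rows(steps=[{"dx":0,"dy":0,"dz":-0.02,"ax":0,"ay":0,"az":0,"claw":1},{"dx":0,"dy":0,"dz":-0.02,"ax":0,"ay":0,"az":0,"claw":1},{"dx":0,"dy":0,"dz":-0.02,"ax":0,"ay":0,"az":0,"claw":1}])

```text
t: 11.15
ee_pos: [0.5617, 0.0571, 0.1312]
tool_rot: [179.9, -0.1, 100.3]
wrist_force: [-1.8, 5.9, 2.3]
width: 0.105
gripper_force: 59.5
```

play_rows(steps=[{"dx":0,"dy":0,"dz":0,"ax":0,"ay":0,"az":0,"claw":0.6},{"dx":0,"dy":0,"dz":0,"ax":0,"ay":0,"az":0,"claw":0.3},{"dx":0,"dy":0,"dz":0,"ax":0,"ay":0,"az":0,"claw":0},{"dx":0,"dy":0,"dz":0,"ax":0,"ay":0,"az":0,"claw":-0.4},{"dx":0,"dy":0,"dz":0,"ax":0,"ay":0,"az":0,"claw":-0.4},{"dx":0,"dy":0,"dz":0,"ax":0,"ay":0,"az":0,"claw":-0.4}])

```text
t: 11.75
ee_pos: [0.5616, 0.0554, 0.1306]
tool_rot: [180.0, 0.0, 100.3]
wrist_force: [-0.1, 0.2, -0.2]
width: 0.703
gripper_force: 0.0
```

play_rows(steps=[{"dx":0,"dy":0,"dz":-0.2,"ax":0,"ay":0,"az":0,"claw":-0.4},{"dx":0,"dy":0,"dz":-0.6,"ax":0,"ay":0,"az":0,"claw":-0.6},{"dx":0,"dy":0,"dz":-1,"ax":0,"ay":0,"az":0,"claw":-1},{"dx":0,"dy":0,"dz":-1,"ax":0,"ay":0,"az":0,"claw":-1},{"dx":0,"dy":0,"dz":-1,"ax":0,"ay":0,"az":0,"claw":-1}])

```text
t: 12.25
ee_pos: [0.5619, 0.0555, 0.2313]
tool_rot: [179.9, 0.0, 100.2]
wrist_force: [-0.8, -1.0, -0.9]
width: 1.001
gripper_force: 0.0
```

Run:
```python
from h import *
c=cam("wrist"); np.savez("w4.npz",K=c[0],R=c[1],t=c[2])
for n in("wrist","top","scene"):
    im=imaging.get_image(n); cv2.imwrite(f"pics/{n}4.png",im[:,:,::-1])
s=sensors.state();print(s['ee_pos'],s['tool_rot'])
B=np.array([.459,.104,0]);th=np.radians(10.3);ex=np.array([np.cos(th),np.sin(th),0]);ey=np.array([-ex[1],ex[0],0])
W=cv2.imread("pics/wrist4.png");S=cv2.imread("pics/scene4.png")
print(proj(c,B-.065*ey+[0,0,.073]),proj(c,B+.09*ex-.065*ey+[0,0,.15]),proj(cam("scene"),B-.03*ey+[0,0,.1]))
a=cv2.resize(W[130:330,220:380],(480,600),interpolation=cv2.INTER_CUBIC)
u,v=proj(cam("scene"),B+.05*ex-.05*ey+[0,0,.1]).astype(int)
b=cv2.resize(S[v-75:v+75,u-40:u+40],(320,600),interpolation=cv2.INTER_CUBIC)
cv2.imwrite("pics/c7.png",np.hstack([a,b])); print(u,v)
```

```text
[0.56087646 0.05509538 0.22937971] [-1.79924878e+02  1.07718954e-02  1.00261332e+02]
[221.03605478 181.38745867] [311.52626303 203.44413249] [332.16123521 193.10736694]
319 188
```

View pics/c7.png

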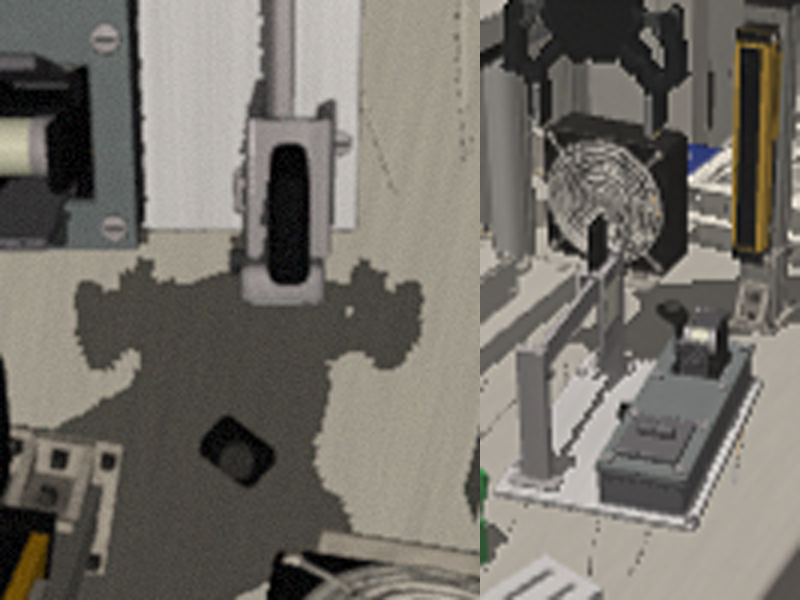

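The tag hangs on the rail with its fin upright at crop (288,215), butted against the bracket at (283,285). The carrier fuse is at (20,147) and nothing else has moved. Next I'll go above the carrier with the camera on the robot side.

play_rows(steps=[{"dx":0,"dy":-0.4,"dz":-0.2,"ax":0,"ay":0,"az":-0.09,"claw":-1},{"dx":0.01,"dy":-0.8,"dz":-0.2,"ax":0,"ay":0,"az":-0.18,"claw":-1},{"dx":0.01,"dy":-0.92,"dz":-0.2,"ax":0,"ay":0,"az":-0.27,"claw":-1},{"dx":0.01,"dy":-0.92,"dz":-0.2,"ax":0,"ay":0,"az":-0.36,"claw":-1},{"dx":0.01,"dy":-0.92,"dz":-0.2,"ax":0,"ay":0,"az":-0.45,"claw":-1},{"dx":0.01,"dy":-0.92,"dz":-0.2,"ax":0,"ay":0,"az":-0.54,"claw":-1},{"dx":0.01,"dy":-0.92,"dz":-0.2,"ax":0,"ay":0,"az":-0.63,"claw":-1},{"dx":0.01,"dy":-0.92,"dz":-0.2,"ax":0,"ay":0,"az":-0.72,"claw":-1},{"dx":0.01,"dy":-0.92,"dz":-0.2,"ax":0,"ay":0,"az":-0.81,"claw":-1},{"dx":0.01,"dy":-0.92,"dz":-0.2,"ax":0,"ay":0,"az":-0.9,"claw":-1},{"dx":0.01,"dy":-0.92,"dz":-0.2,"ax":0,"ay":0,"az":-1,"claw":-1},{"dx":0.01,"dy":-0.92,"dz":-0.2,"ax":0,"ay":0,"az":-1,"claw":-1}])

```text
t: 13.6
ee_pos: [0.4704, 0.0398, 0.2495]
tool_rot: [179.9, -0.1, -169.6]
wrist_force: [0.3, -0.2, 0.2]
width: 1.001
gripper_force: 0.0
```

Run:
```python
from h import *
c=cam("wrist"); np.savez("w5.npz",K=c[0],R=c[1],t=c[2])
im=imaging.get_image("wrist"); cv2.imwrite("pics/wrist5.png",im[:,:,::-1])
s=sensors.state();p=s['ee_pos'];print(p,s['tool_rot'],s['joint_positions'].round(0))
q=proj(c,(.4706,.04,.073));print(q)
x,y=q.astype(int); W=im[:,:,::-1].astype(int)
hsv=cv2.cvtColor(im,cv2.COLOR_RGB2HSV)
roi=(slice(y-50,y+50),slice(x-70,x+70))
m=((hsv[...,2]>170)&(hsv[...,1]>25)&(hsv[...,0]>20)&(hsv[...,0]<45))[roi].astype(np.uint8)
n,l,st,ce=cv2.connectedComponentsWithStats(m)
for i in range(1,n):
    if st[i,4]>20: print(st[i],ce[i]+[x-70,y-50],onz(c,ce[i]+[x-70,y-50],.078).round(4))
k=((hsv[...,2]<45))[roi].astype(np.uint8); n,l,st,ce=cv2.connectedComponentsWithStats(k)
for i in range(1,n):
    if st[i,4]>40: print('dark',st[i]+[x-70,y-50,0,0,0],ce[i]+[x-70,y-50])
g=im.max(2)
for r in range(y-44,y+48,8): print(r,x-60,g[r,x-60:x+60:2].tolist())
```

```text
[0.4704162  0.03994071 0.24960309] [ 1.79927215e+02 -5.09110438e-02 -1.69841800e+02] [ 40.  28. -74. 109.  30.  66.  55.]
[316.58182492 179.47764048]
[ 8  0 13 10 48] [259.47916667 133.5       ] [ 0.4343 -0.0241  0.078 ]
[17  0 25 10 88] [273.90909091 132.45454545] [ 0.4307 -0.0102  0.078 ]
[45  0 21  4 50] [300.7  130.46] [0.424  0.0154 0.078 ]
[76  0 29  5 70] [336.57142857 130.48571429] [0.4176 0.0502 0.078 ]
[106   0  34   5  75] [368.57333333 131.06666667] [0.4124 0.0813 0.078 ]
[  0  38  35  62 877] [261.26795895 198.28392246] [ 0.4998 -0.0133  0.078 ]
[ 67  46  14  14 129] [320.04651163 182.85271318] [0.4724 0.044  0.078 ]
dark [ 287  156   60   47 1324] [319.66465257 176.0173716 ]
dark [364 208  13   7  83] [370.21686747 210.73493976]
135 256 [191, 198, 191, 191, 188, 189, 189, 188, 191, 187, 187, 190, 118, 158, 165, 172, 208, 208, 207, 205, 204, 201, 204, 202, 202, 203, 203, 203, 199, 205, 202, 204, 199, 200, 198, 200, 196, 196, 200, 200, 201, 196, 196, 194, 192, 197, 196, 188, 192, 191, 188, 182, 186, 184, 178, 178, 173, 177, 177, 177]
143 256 [90, 92, 91, 85, 89, 91, 89, 8
[... 2363 characters left out ...]
11, 209, 208, 208, 208, 209, 208, 210, 209, 208, 209, 172, 96, 102, 58, 60, 65, 64, 73, 63]
215 256 [180, 185, 186, 183, 183, 186, 187, 184, 182, 184, 187, 186, 187, 165, 219, 217, 217, 217, 215, 220, 217, 219, 218, 218, 214, 221, 221, 217, 216, 217, 220, 218, 221, 220, 219, 219, 221, 222, 218, 218, 216, 222, 219, 223, 220, 218, 221, 224, 225, 221, 223, 220, 223, 225, 227, 202, 135, 90, 87, 138]
223 256 [183, 189, 187, 186, 187, 188, 90, 94, 84, 88, 86, 84, 91, 163, 229, 226, 179, 164, 188, 178, 166, 167, 188, 212, 225, 224, 227, 222, 220, 220, 222, 223, 222, 224, 222, 219, 220, 216, 222, 216, 223, 220, 219, 220, 222, 221, 221, 220, 218, 217, 218, 216, 217, 216, 211, 217, 209, 216, 216, 215]
```

Run:
```python
from h import *
d=np.load("w5.npz"); c=(d['K'],d['R'],d['t']); im=cv2.imread("pics/wrist5.png"); g=im.max(2)
p=np.array([.4704,.0399,.25]);th=np.radians(10.3);ex=np.array([np.cos(th),np.sin(th),0]);ey=np.array([-ex[1],ex[0],0])
for uv,z in(((317,180),.082),((317,180),.073),((318.8,182.5),.078),((318.8,182.5),.070)):
    q=onz(c,uv,z);print(uv,z,q.round(4),"ex,ey off mm",(1e3*(q-p)@ex).round(1),(1e3*(q-p)@ey).round(1))
print("tool axis",proj(c,p-[0,0,.17]),proj(c,p-[0,0,.19]))
for r in range(160,206,3): print(r,g[r,284:352].tolist())
d=np.load("w1.npz"); c=(d['K'],d['R'],d['t']); hsv=cv2.cvtColor(cv2.imread("pics/w1.png"),cv2.COLOR_BGR2HSV)
m=np.zeros(hsv.shape[:2],np.uint8); m[145:185,330:375]=((hsv[...,2]>170)&(hsv[...,1]>25)&(hsv[...,0]>20)&(hsv[...,0]<45))[145:185,330:375]
ys,xs=np.nonzero(m);print(len(xs),xs.min(),xs.max(),ys.min(),ys.max(),onz(c,(xs.mean(),ys.mean()),.078).round(4))
```

```text
(317, 180) 0.082 [0.4692 0.0402 0.082 ] ex,ey off mm -1.1 0.5
(317, 180) 0.073 [0.4711 0.0405 0.073 ] ex,ey off mm 0.8 0.5
(318.8, 182.5) 0.078 [0.4723 0.0426 0.078 ] ex,ey off mm 2.3 2.3
(318.8, 182.5) 0.07 [0.474 0.043 0.07 ] ex,ey off mm 4.1 2.4
tool axis [316.53411966 180.68187754] [316.50252874 176.81269185]
160 [58, 52, 56, 57, 55, 53, 56, 54, 59, 57, 54, 54, 61, 65, 36, 12, 13, 28, 23, 17, 8, 23, 19, 12, 5, 12, 8, 13, 13, 14, 8, 7, 12, 3, 4, 17, 11, 7, 15, 11, 11, 15, 14, 6, 11, 24, 26, 33, 34, 41, 30, 35, 32, 36, 31, 53, 83, 111, 136, 133, 138, 131, 136, 128, 130, 131, 134, 133]
163 [50, 56, 53, 57, 53, 53, 57, 58, 57, 58, 53, 50, 65, 93, 99, 81, 67, 44, 28, 25, 33, 25, 30, 21, 17, 17, 13, 4, 10, 11, 17, 7, 8, 6, 11, 13, 7, 13, 12, 8, 9, 15, 13, 10, 15, 12, 23, 26, 34, 30, 27, 41, 59, 78, 84, 82, 84, 112, 136, 133, 132, 133, 133, 131, 130, 133, 135, 139]
166 [61, 59, 57, 55, 57, 53, 50, 56, 54, 51, 47, 51, 45, 46, 39, 36, 39, 28, 41, 36, 39, 38, 35, 28, 13, 4, 10, 15, 11, 7, 7, 10, 21, 11, 9, 6, 13, 6, 10, 15, 0, 9, 16, 21, 20, 21, 22, 29, 35, 39, 44, 41, 29, 38, 39, 45, 47, 
[... 3351 characters left out ...]
 152, 177, 151, 115, 133, 178, 184, 145, 119, 119, 119, 124, 124, 121, 120, 122, 119, 121, 121, 120, 123, 124, 103, 58, 25, 25, 18, 20, 24, 23, 27, 19, 22, 24, 24, 25, 28, 17, 18, 28, 20, 17, 24, 38, 82, 116, 121, 124, 122, 123, 127, 124, 127, 118, 129, 121, 130, 111, 99, 145, 189, 182, 145, 119, 176, 195, 175]
205 [123, 123, 125, 129, 130, 128, 127, 120, 117, 114, 117, 121, 118, 120, 128, 120, 123, 124, 120, 119, 120, 118, 123, 118, 126, 123, 126, 118, 123, 125, 127, 126, 125, 123, 119, 121, 121, 128, 122, 123, 125, 122, 123, 122, 126, 122, 123, 119, 121, 118, 120, 123, 122, 124, 129, 118, 124, 123, 123, 126, 115, 124, 128, 142, 141, 130, 128, 116]
112 331 374 160 184 [0.4706 0.0357 0.078 ]
```

Run:
```python
from h import *
d=np.load("w5.npz"); c=(d['K'],d['R'],d['t'])
p=np.array([.4704,.0399,.25]);th=np.radians(10.3);ex=np.array([np.cos(th),np.sin(th),0]);ey=np.array([-ex[1],ex[0],0])
f=lambda n,uv,z:print(n,z,*[(1e3*(onz(c,uv,z)-p)@e).round(1) for e in(ex,ey)])
f("near foot",(318,158),.045);f("far top",(318,203.5),.086);f("far top L",(307.5,200),.086);f("far top R",(329,200),.086)
for z in(.045,.06,.08):f("catch L",(287.5,187),z);f("catch R",(349,183),z)
for z in(.045,.05): f("screw far -y",(286,200),z);f("screw far +y",(346,200),z)
f("fuse",(318.5,186),.08)
```

```text
near foot 0.045 -18.3 1.6
far top 0.086 22.5 1.6
far top L 0.086 18.8 -9.1
far top R 0.086 18.8 12.8
catch L 0.045 15.0 -33.0
catch R 0.045 10.0 37.0
catch L 0.06 11.4 -31.6
catch R 0.06 6.7 35.4
catch L 0.08 6.7 -29.8
catch R 0.08 2.3 33.2
screw far -y 0.045 30.4 -35.1
screw far +y 0.045 30.1 34.2
screw far -y 0.05 29.0 -34.6
screw far +y 0.05 28.7 33.7
fuse 0.08 5.6 2.0
```

play_rows(steps=[{"dx":-0.02,"dy":0.01,"dz":0.3,"ax":0,"ay":0,"az":-0.002,"claw":-1},{"dx":-0.02,"dy":0.01,"dz":0.7,"ax":0,"ay":0,"az":-0.002,"claw":-1},{"dx":-0.02,"dy":0.01,"dz":1,"ax":0,"ay":0,"az":-0.002,"claw":-1},{"dx":-0.02,"dy":0.01,"dz":1,"ax":0,"ay":0,"az":-0.002,"claw":-1}])

```text
t: 14.05
ee_pos: [0.4705, 0.0406, 0.1475]
tool_rot: [180.0, -0.3, -169.7]
wrist_force: [-0.6, -0.3, -0.1]
width: 0.998
gripper_force: 0.0
```

play_rows(steps=[{"dx":0,"dy":0,"dz":0.2,"ax":0,"ay":0,"az":0,"claw":-1},{"dx":0,"dy":0,"dz":0.45,"ax":0,"ay":0,"az":0,"claw":-1},{"dx":0,"dy":0,"dz":0.65,"ax":0,"ay":0,"az":0,"claw":-1},{"dx":0,"dy":0,"dz":0.8,"ax":0,"ay":0,"az":0,"claw":-1},{"dx":0,"dy":0,"dz":0.9,"ax":0,"ay":0,"az":0,"claw":-1},{"dx":0,"dy":0,"dz":0.94,"ax":0,"ay":0,"az":0,"claw":-1},{"dx":0,"dy":0,"dz":0.94,"ax":0,"ay":0,"az":0,"claw":-1}])

```text
t: 14.75
ee_pos: [0.4731, 0.0416, 0.057]
tool_rot: [-180.0, 0.1, -169.6]
wrist_force: [-0.1, -0.3, -0.8]
width: 0.997
gripper_force: 0.0
```

play_rows(steps=[{"dx":0,"dy":0,"dz":0,"ax":0,"ay":0,"az":0,"claw":-0.6},{"dx":0,"dy":0,"dz":0,"ax":0,"ay":0,"az":0,"claw":-0.4},{"dx":0,"dy":0,"dz":0,"ax":0,"ay":0,"az":0,"claw":-0.3},{"dx":0,"dy":0,"dz":0,"ax":0,"ay":0,"az":0,"claw":-0.3}])

```text
t: 15.15
ee_pos: [0.4736, 0.042, 0.0577]
tool_rot: [180.0, 0.2, -169.6]
wrist_force: [-1.3, 0.1, 9.2]
width: 0.652
gripper_force: 7.9
```

play_rows(steps=[{"dx":0,"dy":0,"dz":0,"ax":0,"ay":0,"az":0,"claw":-0.1},{"dx":0,"dy":0,"dz":0,"ax":0,"ay":0,"az":0,"claw":0.05},{"dx":0,"dy":0,"dz":0,"ax":0,"ay":0,"az":0,"claw":0.3},{"dx":0,"dy":0,"dz":0,"ax":0,"ay":0,"az":0,"claw":1},{"dx":0,"dy":0,"dz":0,"ax":0,"ay":0,"az":0,"claw":1},{"dx":0,"dy":0,"dz":0,"ax":0,"ay":0,"az":0,"claw":1},{"dx":0,"dy":0,"dz":0,"ax":0,"ay":0,"az":0,"claw":1}])

```text
t: 15.85
ee_pos: [0.474, 0.0428, 0.0584]
tool_rot: [180.0, 0.2, -169.5]
wrist_force: [-3.8, 1.6, 18.6]
width: 0.41
gripper_force: 58.0
```

play_rows(steps=[{"dx":0,"dy":0,"dz":-0.02,"ax":0,"ay":0,"az":0,"claw":1},{"dx":0,"dy":0,"dz":-0.04,"ax":0,"ay":0,"az":0,"claw":1},{"dx":0,"dy":0,"dz":-0.06,"ax":0,"ay":0,"az":0,"claw":1}])

```text
t: 16.15
ee_pos: [0.4728, 0.0413, 0.0627]
tool_rot: [-180.0, 0.0, -169.6]
wrist_force: [0.5, 0.0, -3.7]
width: 0.405
gripper_force: 60.1
```

play_rows(steps=[{"dx":0,"dy":0,"dz":-0.02,"ax":0,"ay":0,"az":0,"claw":1},{"dx":0,"dy":0,"dz":-0.03,"ax":0,"ay":0,"az":0,"claw":1},{"dx":0,"dy":0,"dz":-0.03,"ax":0,"ay":0,"az":0,"claw":1}])

```text
t: 16.45
ee_pos: [0.4728, 0.0414, 0.0656]
tool_rot: [-180.0, 0.1, -169.6]
wrist_force: [0.1, 1.2, -3.6]
width: 0.406
gripper_force: 60.2
```

play_rows(steps=[{"dx":0,"dy":0,"dz":-0.05,"ax":0,"ay":0,"az":0,"claw":1},{"dx":0,"dy":0,"dz":-0.12,"ax":0,"ay":0,"az":0,"claw":1},{"dx":0,"dy":0,"dz":-0.2,"ax":0,"ay":0,"az":0,"claw":1},{"dx":0,"dy":0,"dz":-0.3,"ax":0,"ay":0,"az":0,"claw":1},{"dx":0,"dy":0,"dz":-0.4,"ax":0,"ay":0,"az":0,"claw":1},{"dx":0,"dy":0,"dz":-0.55,"ax":0,"ay":0,"az":0,"claw":1},{"dx":0,"dy":0,"dz":-0.7,"ax":0,"ay":0,"az":0,"claw":1},{"dx":0,"dy":0,"dz":-0.85,"ax":0,"ay":0,"az":0,"claw":1},{"dx":0,"dy":0,"dz":-1,"ax":0,"ay":0,"az":0,"claw":1},{"dx":0,"dy":0,"dz":-1,"ax":0,"ay":0,"az":0,"claw":1}])

```text
t: 17.45
ee_pos: [0.4735, 0.0418, 0.1675]
tool_rot: [-180.0, 0.2, -169.6]
wrist_force: [1.2, -0.6, -3.3]
width: 0.411
gripper_force: 60.4
```

play_rows(steps=[{"dx":0,"dy":0,"dz":-0.15,"ax":0,"ay":0,"az":0,"claw":1},{"dx":0,"dy":0,"dz":-0.25,"ax":0,"ay":0,"az":0,"claw":1},{"dx":0,"dy":0,"dz":-0.3,"ax":0,"ay":0,"az":0,"claw":1},{"dx":0,"dy":0,"dz":-0.3,"ax":0,"ay":0,"az":0,"claw":1},{"dx":0,"dy":0,"dz":-0.3,"ax":0,"ay":0,"az":0,"claw":1},{"dx":0,"dy":0,"dz":-0.3,"ax":0,"ay":0,"az":0,"claw":1}])

```text
t: 18.05
ee_pos: [0.4724, 0.0413, 0.1951]
tool_rot: [-180.0, 0.0, -169.6]
wrist_force: [0.3, -0.6, -2.7]
width: 0.408
gripper_force: 60.5
```

Run:
```python
from h import *
for n in("wrist","top","scene"):
    im=imaging.get_image(n); cv2.imwrite(f"pics/{n}6.png",im[:,:,::-1])
s=sensors.state();print({k:s[k] for k in("t","ee_pos","tool_rot","wrist_force","wrist_torque","width","gripper_force")})
# tag white face / fin still where it was: scene difference inside the tag region, before and after the pull
a=cv2.imread("pics/scene4.png").astype(int);b=cv2.imread("pics/scene6.png").astype(int);cs=cam("scene")
B=np.array([.461,.104,0]);th=np.radians(10.3);ex=np.array([np.cos(th),np.sin(th),0]);ey=np.array([-ex[1],ex[0],0])
for n,h in(("tag fin",[.09,-.065,.145]),("plate",[.08,-.06,.07]),("carrier bay",[0,-.065,.06]),("blank",[0,.065,.061])):
    u,v=proj(cs,B+h[0]*ex+h[1]*ey+[0,0,h[2]]).round().astype(int)
    print(n,u,v,np.abs(a-b)[v-5:v+6,u-5:u+6].mean().round(1))
r=b.max(2); 
u,v=proj(cs,B+.09*ex-.065*ey+[0,0,.145]).round().astype(int)
for y in range(v-8,v+9,2): print(y,a.max(2)[y,u-12:u+12:1].tolist(),r[y,u-12:u+12].tolist())
```

```text
{'t': 18.2, 'ee_pos': array([0.47246064, 0.04142314, 0.19524795]), 'tool_rot': array([ 1.79995175e+02,  1.10751627e-02, -1.69551318e+02]), 'wrist_force': array([-0.16738241,  0.22306394, -2.96737533]), 'wrist_torque': array([-0.03359106,  0.01621331, -0.0140451 ]), 'width': 0.410006879289863, 'gripper_force': 60.527780055999756}
tag fin 309 173 0.7
plate 311 193 14.8
carrier bay 334 199 37.5
blank 323 218 0.6
165 [134, 126, 126, 139, 114, 107, 88, 92, 131, 101, 129, 158, 178, 130, 115, 118, 115, 128, 93, 75, 134, 102, 110, 140] [135, 126, 126, 139, 114, 107, 88, 94, 131, 101, 129, 159, 179, 131, 116, 118, 115, 128, 94, 75, 135, 102, 111, 140]
167 [84, 163, 146, 151, 102, 104, 108, 97, 152, 131, 160, 26, 54, 140, 116, 103, 96, 56, 139, 107, 116, 119, 77, 132] [84, 164, 147, 151, 102, 105, 107, 98, 153, 131, 161, 26, 54, 141, 117, 103, 97, 56, 140, 107, 117, 119, 77, 133]
169 [30, 80, 161, 153, 155, 109, 136, 110, 138, 55, 33, 34, 28, 61, 150, 181, 124, 147, 89, 103, 158, 132, 75, 96] [30, 81, 162, 153, 156, 110, 137, 111, 139, 54, 33, 33, 28, 61, 151, 182, 124, 148, 90, 104, 158, 133,
[... 646 characters left out ...]
9, 77, 88, 113, 94, 119]
177 [176, 175, 177, 180, 182, 185, 183, 76, 73, 29, 34, 32, 29, 49, 139, 147, 104, 77, 139, 88, 141, 75, 32, 82] [177, 176, 178, 181, 183, 185, 184, 77, 74, 28, 33, 31, 29, 49, 139, 147, 104, 78, 139, 88, 141, 76, 32, 82]
179 [181, 170, 154, 132, 142, 177, 126, 170, 172, 24, 29, 33, 94, 172, 165, 69, 80, 76, 38, 54, 33, 36, 33, 32] [182, 171, 154, 132, 143, 178, 126, 171, 173, 24, 30, 34, 95, 169, 166, 69, 80, 77, 38, 55, 32, 36, 34, 32]
181 [179, 182, 183, 186, 176, 134, 164, 167, 173, 104, 164, 159, 161, 115, 61, 68, 87, 62, 83, 162, 121, 117, 117, 89] [180, 182, 185, 187, 177, 134, 164, 168, 173, 105, 164, 161, 159, 116, 63, 68, 88, 62, 84, 163, 122, 118, 118, 89]
```

```bash
python3 -c "
from cell import job_done
print(job_done())"
```

```text
the job is handed in; nothing more can be done
None
```

The job is handed in: the tag hangs on the rail, pushed against the carrier-side bracket and let go; the carrier came out freely and is held upright by its pinched catches, its underside about 10 cm above the base's top, with tag and plug unmoved in the last camera images (about 18 s used).

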